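# Close the sash clamp on the glued panel

### The job

On the bench clamp, press the red release button with a fingertip and keep it held down while you push the blue sliding jaw along the bar until its wooden face rests against the edge of the striped panel, then let the button come back up so that the jaw is locked there. Only push: do not force the jaw along while it is locked, do not ram it, and leave the tools, the glue bottle and the sanding block where they are.

Things in the scene. Friction and masses are not known exactly. Their poses are not given: they have to be found in the camera images.
- button_top (a point): centre of the top of the red release button, a ribbed square pad 42 x 42 mm on the sliding jaw, pressed straight down; its top is 56 mm above the bench when up. z up, y along the bar in the direction the jaw must travel, x across the bar. The jaw's body around and under the button is 54 mm wide, its top 42 mm above the bench
- push_plate (a point): on the sliding jaw's upright blue plate, the middle of the side that looks at the button, 68 mm above the bench. The plate stands at the travel side of the button, 25 mm in +y from the button's centre, 54 mm wide across the bar, its top 80 mm above the bench (24 mm above the button): a fingertip standing on the button can push against it
- button (a joint): how far the red button is pressed, in m: 0 up (jaw locked), 0.008 bottomed. Spring: 6 N to start, 10 N at the bottom. The jaw is locked when it is up and slides freely (about 1.5 N of friction) from 0.004; let go, the button springs up and locks the jaw wherever it stands
- jaw (a joint): how far the sliding jaw (0.4 kg) stands along the bar from its rearmost place, in m, growing towards the panel (its start varies)
- jaw_face (a point): centre of the wooden clamping face of the sliding jaw, 43 mm above the bench; the face is 54 mm wide, from 34 to 80 mm high; z up, y along the bar towards the panel (square to the face). It lies 46 mm in +y from the button's centre and moves with the jaw
- panel_edge (a point): middle of the panel edge that the jaw must meet, 43 mm above the bench, over the bar; y along the bar, into the panel. The striped wooden panel (240 mm across the bar, 150 mm along it, 22 mm thick, top 54 mm high) lies on the bar against the fixed blue jaw and does not move: it is the end stop. The gap from jaw_face to here along y is 125 to 215 mm at the start
- bar: grey steel clamp bar, 26 mm wide, 32 mm high and 548 mm long with its end blocks, fixed on the bench; origin under its middle, y along it towards the panel. Does not move
- plane_center (a point): bystander: wooden bench plane, loose, 240 x 62 mm, up to 150 mm high, long axis y; point in the middle of its body, 29 mm up
- screwdriver_grip (a point): bystander: red-handled screwdriver, 200 mm, lying loose on the bench; point in the middle of its handle
- glue_center (a point): bystander: white glue bottle with orange cap, 52 mm diameter, 120 mm high, standing loose; point at half height
- sanding_center (a point): bystander: cork sanding block 90 x 50 x 30 mm lying loose on the panel; point at its centre

How it is judged:
By the outcome, as a careful person would: the job done as asked, in the order asked, and still so for the second after the job is handed in, with the robot touching nothing.
It also fails if it takes over 40 s, if anything falls off the work surface, if the arm or the gripper's body presses on something with over 40 N, if the wrist force passes 120 N, or if a joint passes its speed limit or range.

### The arm

A 7-joint arm with a two-finger parallel gripper is mounted at the origin on the work surface. World frame = base frame: x ahead of the robot, y to its left, z up, the work surface at z = 0. Lengths are in m, angles in rad, forces in N, time in s.
With the tool pointing down it reaches from about 0.425 to 0.825 m from the base axis. Payload 3.6 kg.
Tool frame: the origin (TCP) lies at the very end of the fingers, on their centre line; the grasp point (between the pads) lies 19 mm behind it; z points along the fingers, y is the direction in which the jaws open and shut (so a half turn about z gives the same grasp; the last joint's range is limited). The gripper opens to 85 mm and grips with 20 to 120 N. Pads are 22 mm wide; open, the fingers measure 114 mm over their backs; the gripper's body (76 mm by 85 mm) begins 54 mm behind the grasp point. The pads swing forward as they close: fully open they stand 13 mm farther back than shut.
Start: joints at [1.113, 0.615, -0.013, 1.423, 0.008, 1.103, -0.04], TCP at [0.272, -0.59, 0.231] pointing down, gripper open.
Joint ranges: [-3.12, 3.12], [-0.3, 2.06], [-1.34, 1.32], [0.26, 2.42], [-1.36, 4.5], [0.01, 1.98], [-2.84, 2.84]. Speed limits (rad/s): [2.79, 2.79, 3.14, 3.14, 3.14, 3.14, 3.14].

### API

Orientations are given as a unit quaternion [x, y, z, w].
In Python, from bench import * gives the robot as it stands.
- The arm moves only by the shell command python3 -m handwheel 'ROWS' [FORCE]. ROWS is JSON, a list of rows, each a list of 7 numbers: the finger opening in mm, from 0 to 85.4, then the shift along the world's x, y, z in mm, then the turn, a rotation vector about the world's x, y, z in degrees. In form: [[hand, tx, ty, tz, wx, wy, wz], ...]. A call has 1 to 12 rows; each row shifts and turns the commanded pose from where the row before left it; what a row does not reach is not made up. A row lasts 1/12 s, in which the tool goes at most 41.7 mm and 7.16 degrees, less where a joint would pass 70% of its speed; a pose out of reach is approached as far as the arm can. A call is refused whole if a number of a shift passes 41.7 or a number of a turn 7.16, either way. A call with a gripper value outside its range is refused whole. The fingers move at their own pace and stop on an object; FORCE is the grip in N (left out, the last holds). Time passes only in rows, so rows that do not move let the fingers close. It gives the time, the measured TCP pose, the force and the opening at its end, in the units of the state.
- sense(): the state, without advancing time (a new reading comes with each control period).
- get_image(name): name is "scene" or "top" or "wrist"; returns the picture (400x640x3 uint8, red, green, blue); there is no depth.
- camera_info(name): a dict with "fov_y" (degrees; the focal length in pixels is half the picture's height over the tangent of half this angle, whatever the lens; pixels are square), "cx", "cy" (the principal point, pixels), "dist_coeffs" ([k1, k2, p1, p2, k3] as OpenCV has them; the pictures are not rectified), "origin" and "orientation" of the camera in the world. Camera axes: x right, y down, z forward; pixel columns grow to the right and rows downward; lengths in m; the calibration is good to about 2 mm. A picture is of the moment at which its call begins: read the wrist's pose just before it. camera_info takes no time and is no camera call; for the wrist camera it gives the pose at the moment of the call.
- close_job(): hands the job in, once; it reports no verdict.
The state is a dict: "time_s": time; "joints": joint angles; "joint_velocities": joint speeds; "joint_torque": joint torques, N m; "ee_pos": TCP position; "tool_rot": TCP orientation; "force": force on the tool from outside, world axes, zero at the start; "ft_torque": the same for the moment, N m; "opening": finger opening in m.
Only numpy, scipy, OpenCV 4.12 (cv2) and the standard library are available. Lean on these libraries where they do the work, as an engineer would, in place of code of your own. Each camera call takes 0.05 s, during which the arm holds its last target. There are 200 camera calls.

## Working session

There is one attempt and no reset: what is moved stays moved. The work goes in short steps, Python scripts to look and compute and a shell command to move; the robot and the scene stay as the last step left them, time stands still between calls to the robot, and variables do not carry over. Pictures are saved under pics/ and viewed, about 8 in all and at most 12, crops included, and the job is handed in when it is done.

```bash
mkdir -p pics; cat > h.py <<'E'
from bench import *
import numpy as np, cv2
from scipy.spatial.transform import Rotation as R
def K(c):
    f=200/np.tan(np.radians(c['fov_y'])/2); return np.array([[f,0,c['cx']],[0,f,c['cy']],[0,0,1.]])
def quat(c): 
    o=np.array(c['orientation']); return R.from_matrix(o) if o.shape==(3,3) else R.from_quat(o)
def ray(c,px,z):
    u=cv2.undistortPoints(np.array([[px]],float),K(c),np.array(c['dist_coeffs'],float))[0,0]
    d=quat(c).apply([u[0],u[1],1]); o=np.array(c['origin']); return o+d*(z-o[2])/d[2]
def proj(c,p):
    q=quat(c).inv(); p=np.atleast_2d(p)-np.array(c['origin']); 
    return cv2.projectPoints(q.apply(p),np.zeros(3),np.zeros(3),K(c),np.array(c['dist_coeffs'],float))[0][:,0]
def snap(n,f):
    c=camera_info(n); im=get_image(n); cv2.imwrite('pics/'+f,im[:,:,::-1]); return c,im
E
python3 - <<'E'
from h import *
for n in('top','scene','wrist'):
    c,_=snap(n,n+'0.png'); print(n,c)
print(sense())
E
```

```text
top {'fov_y': 53.325878120388644, 'cx': 318.2492290783827, 'cy': 195.15696099602215, 'dist_coeffs': array([0.01956486, 0.        , 0.        , 0.        , 0.        ]), 'origin': array([0.47335554, 0.02439188, 0.94633714]), 'orientation': array([ 0.71074171, -0.70122188,  0.03688615, -0.04211307])}
scene {'fov_y': 53.47309169431966, 'cx': 313.31349168228815, 'cy': 193.62852715129875, 'dist_coeffs': array([-0.04650667,  0.        ,  0.        ,  0.        ,  0.        ]), 'origin': array([ 1.18494971, -0.01472431,  0.65111134]), 'orientation': array([ 0.66045538,  0.63755728, -0.27007943, -0.29047636])}
wrist {'fov_y': 69.951256742677, 'cx': 322.2433882628258, 'cy': 205.4162624441849, 'dist_coeffs': array([-0.02283576,  0.        ,  0.        ,  0.        ,  0.        ]), 'origin': array([ 0.34049379, -0.55849979,  0.37288033]), 'orientation': array([ 0.83301742, -0.5331234 , -0.08099529,  0.12369796])}
{'time_s': 0.15, 'joints': array([ 1.11251193,  0.61570724, -0.01258371,  1.42457417,  0.00808499,
        1.10342514, -0.04039913]), 'joint_velocities': array([ 0.00034793, -0.00210061,  0.00073686, -0.00524272, -0.00021587,
       -0.00033166, -0.00032102]), 'joint_torque': array([ 1.00383779e-03, -4.69660234e+01,  2.59458655e-01, -1.71252644e+01,
        9.99768003e-03,  7.11395696e-03, -7.66049112e-06]), 'ee_pos': array([ 0.27176372, -0.58978685,  0.2303834 ]), 'tool_rot': array([ 9.76781754e-01,  2.14234312e-01, -2.33930927e-04, -1.00512013e-03]), 'force': array([ 0.11092455, -0.40563073, -0.2433001 ]), 'ft_torque': array([-0.03352892, -0.04646465,  0.00742962]), 'opening': 0.08557241085544526}
```

View pics/top0.png

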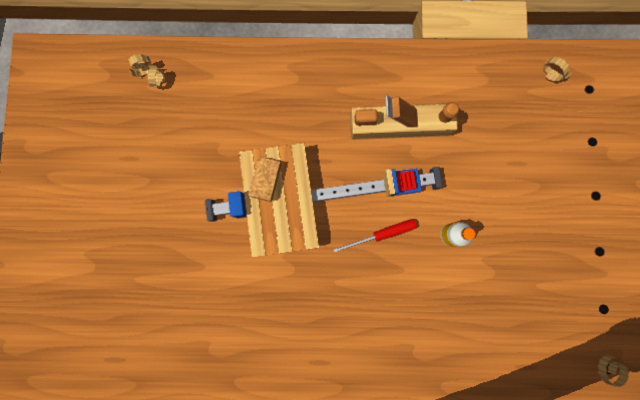

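View pics/scene0.png

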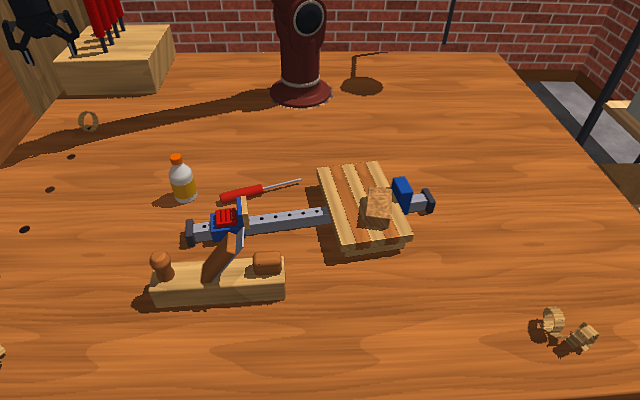

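Top view: button near (408,181), wooden face left of it near (389,183), panel edge near (316,195), plane above the bar, screwdriver and glue below. I'll enlarge it.

```bash
python3 - <<'E'
from h import *
im=cv2.imread('pics/top0.png'); 
cv2.imwrite('pics/t1.png',cv2.resize(im[140:250,300:460],None,fx=5,fy=5,interpolation=cv2.INTER_CUBIC))
hsv=cv2.cvtColor(im,cv2.COLOR_BGR2HSV)
c=camera_info('top')
for p,z in [((408,181),.056),((316,195),.043),((224,205),.03),((210,210),.0),((440,178),.0)]: print(p,ray(c,p,z))
E
```

```text
(408, 181) [ 0.60798988 -0.17005275  0.056     ]
(316, 195) [0.57500091 0.03692291 0.043     ]
(224, 205) [0.5504356 0.2492597 0.03     ]
(210, 210) [0.54057998 0.28945466 0.        ]
(440, 178) [ 0.62466649 -0.25864603  0.        ]
```

View pics/t1.png

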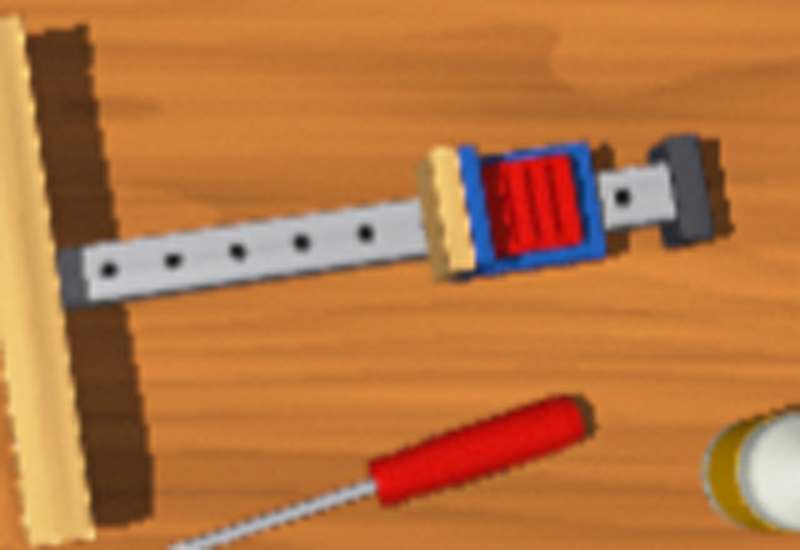

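```bash
python3 - <<'E'
from h import *
c=camera_info('top')
P=lambda u,v,z: ray(c,(300+(u+.5)/5-.5,140+(v+.5)/5-.5),z)
h1=P(109,270,.032);h2=P(622,197,.032); d=(h1-h2)[:2]; d/=np.linalg.norm(d); print('dir deg',np.degrees(np.arctan2(d[1],d[0])),h1,h2)
b=P(533,204,.056); print('button',b)
e=P(62,275,.054); print('panel',e)
f=P(445,210,.08);print('plate/face top',f)
ft=P(434,210,.08)
n=np.array([d[1],-d[0]])
print('lateral of button vs bar',(b-h1)[:2]@n)
print('face-button along',(ft-b)[:2]@d,'panel-button along',(e-b)[:2]@d, 'gap',(e-b)[:2]@d-.046)
s=sense();t=s['ee_pos'];print('tcp',t,'to go mm',(b-t)[:2]*1000)
rm=R.from_quat(s['tool_rot']).as_matrix();print(rm.round(3))
E
```

```text
dir deg 98.9015386051526 [0.57965776 0.02464367 0.032     ] [ 0.61675615 -0.21222004  0.032     ]
button [ 0.60930529 -0.16602599  0.056     ]
panel [0.57455258 0.04580358 0.054     ]
plate/face top [ 0.602497   -0.12238972  0.08      ]
lateral of button vs bar -0.0002131966655983106
face-button along 0.048929339583935465 panel-button along 0.21465575270491782 gap 0.16865575270491784
tcp [ 0.27176372 -0.58978685  0.2303834 ] to go mm [337.54156742 423.76086173]
[[ 0.908  0.419 -0.001]
 [ 0.419 -0.908  0.002]
 [-0.    -0.002 -1.   ]]
```

```bash
python3 -m handwheel '[[0,25,31,0,0,0,-1.4],[0,25,31,0,0,0,-1.4],[0,25,31,0,0,0,-1.4],[0,25,31,0,0,0,-1.4],[0,25,31,0,0,0,-1.4],[0,25,31,0,0,0,-1.4],[0,25,31,0,0,0,-1.4],[0,25,31,0,0,0,-1.4],[0,25,31,0,0,0,-1.4],[0,25,31,0,0,0,-1.4],[0,25,31,0,0,0,-1.4],[0,25,31,0,0,0,-0.5]]' 30
python3 -m handwheel '[[0,20,26,-30,0,0,0],[0,18,26,-35,0,0,0],[0,0,0,-35,0,0,0],[0,0,0,0,0,0,0],[0,0,0,0,0,0,0],[0,0,0,0,0,0,0]]'
python3 - <<'E'
from h import *
c,im=snap('wrist','w1.png'); s=sense(); print(s['ee_pos'],s['force'],s['opening'],(R.from_quat(s['tool_rot']).as_matrix()).round(3))
print('predicted button/tcp px',proj(c,[[.6093,-.166,.056],s['ee_pos']]))
E
```

```text
time_s: 1.15
ee_pos: [0.5728, -0.2165, 0.2311]
tool_rot: [0.997, 0.077, -0.0, -0.0]
force: [-0.2, -1.0, 0.0]
opening: 0.0
time_s: 1.65
ee_pos: [0.607, -0.1731, 0.1388]
tool_rot: [0.997, 0.076, 0.001, 0.001]
force: [-0.1, -0.5, 0.9]
opening: 0.0001
[ 0.60755934 -0.17337894  0.13966546] [ 0.05466511 -0.68960403  0.83412899] -0.00015402152586842924 [[ 0.989  0.151  0.004]
 [ 0.151 -0.989 -0.002]
 [ 0.003  0.003 -1.   ]]
predicted button/tcp px [[314.34942775 209.29083517]
 [323.35369137 260.33813831]]
```

View pics/w1.png

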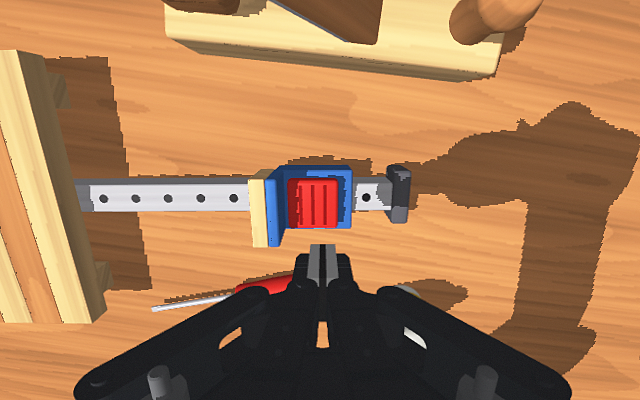

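The closed tips sit just before the button, whose centre is at (313,203), 6 px from the prediction. The panel's top edge crosses the bar at about (68,195).

```bash
python3 - <<'E'
from h import *
c=camera_info('wrist');P=lambda u,v,z: ray(c,(u,v),z)
b=P(313,203,.056);h1=P(104,198.5,.032);h2=P(366.5,198,.032);d=(h1-h2)[:2];d/=np.linalg.norm(d)
e=P(68,195,.054)
print('b',b,'dir',np.degrees(np.arctan2(d[1],d[0])),'panel',e,'gap',(e-b)[:2]@d-.046, 'lat',(b-h1)[:2]@np.array([d[1],-d[0]]))
print((b-sense()['ee_pos'])*1000)
E
```

```text
b [ 0.61491033 -0.16444813  0.056     ] dir 98.73361353267548 panel [0.59035264 0.04014647 0.054     ] gap 0.15995118112698226 lat 0.002372920679886477
[  7.35098695   8.93080846 -83.66546058]
```

```bash
python3 -m handwheel '[[0,2,6,-15,0,0,0],[0,2,7,-25,0,0,0],[0,0,0,-20,0,0,0],[0,0,0,-12,0,0,0],[0,0,0,0,0,0,0],[0,0,0,0,0,0,0]]'
python3 - <<'E'
from h import *
c,im=snap('wrist','w2.png'); s=sense(); print(s['ee_pos'],s['force'])
E
```

```text
time_s: 2.2
ee_pos: [0.6112, -0.1595, 0.0665]
tool_rot: [0.997, 0.076, 0.001, 0.001]
force: [0.0, -0.4, 0.8]
opening: -0.0004
[ 0.61177314 -0.15942283  0.06711211] [-0.06421482 -0.42930902 -0.32505401]
```

View pics/w2.png

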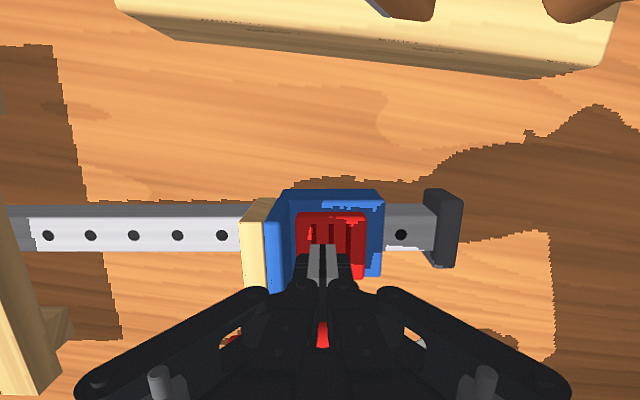

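The tips are over the red button (about 310–340, 245), clear of the blue plate. I'll press straight down gently.

```bash
python3 -m handwheel '[[0,0,0,-5,0,0,0],[0,0,0,-5,0,0,0],[0,0,0,-2,0,0,0],[0,0,0,-2,0,0,0],[0,0,0,0,0,0,0],[0,0,0,0,0,0,0]]'
python3 -m handwheel '[[0,0,0,-2,0,0,0],[0,0,0,-2,0,0,0],[0,0,0,0,0,0,0],[0,0,0,0,0,0,0]]'
```

```text
time_s: 2.75
ee_pos: [0.6116, -0.1585, 0.0528]
tool_rot: [0.997, 0.077, 0.001, 0.001]
force: [-1.7, -0.6, 8.2]
opening: -0.0001
time_s: 3.08
ee_pos: [0.6116, -0.1585, 0.0492]
tool_rot: [0.997, 0.077, 0.001, 0.001]
force: [-2.4, -0.4, 9.3]
opening: -0.0002
```

```bash
python3 -m handwheel '[[0,0,0,-1,0,0,0],[0,0,0,-1,0,0,0],[0,0,0,0,0,0,0],[0,0,0,0,0,0,0]]'
```

```text
time_s: 3.42
ee_pos: [0.6117, -0.1586, 0.0481]
tool_rot: [0.997, 0.077, 0.001, 0.001]
force: [-2.6, 0.4, 12.4]
opening: -0.0003
```

Bottomed at 12 N. I'll push along the bar.

```bash
python3 -m handwheel '[[0,-0.15,1,0,0,0,0],[0,-0.15,1,0,0,0,0],[0,-0.3,2,0,0,0,0],[0,-0.3,2,0,0,0,0],[0,-0.3,2,0,0,0,0],[0,-0.3,2,0,0,0,0],[0,-0.3,2,0,0,0,0],[0,-0.3,2,0,0,0,0],[0,-0.3,2,0,0,0,0],[0,-0.3,2,0,0,0,0],[0,-0.3,2,0,0,0,0],[0,-0.3,2,0,0,0,0]]'
python3 - <<'E'
from h import *
c,im=snap('top','t2.png'); s=sense(); print(s['ee_pos'],s['force'])
w,im2=snap('wrist','w3.png')
E
```

```text
time_s: 4.42
ee_pos: [0.6085, -0.1383, 0.0481]
tool_rot: [0.997, 0.076, 0.002, 0.002]
force: [-3.1, -2.4, 12.6]
opening: 0.0
[ 0.60840285 -0.13759191  0.04811576] [-3.32043815 -1.62209559 13.47691248]
```

View pics/w3.png

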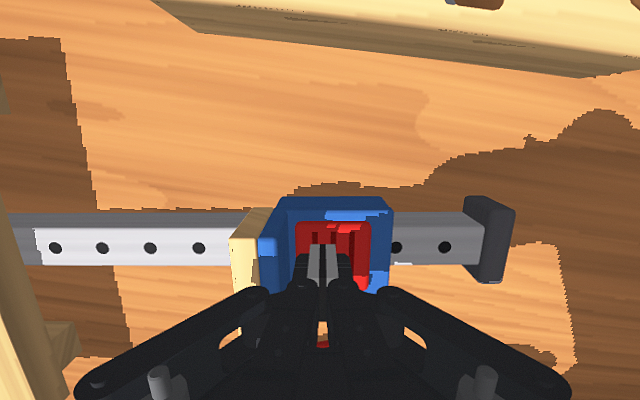

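The jaw is sliding (a second hole now shows behind it) with about 2 N of drag. I'll continue.

```bash
python3 -m handwheel '[[0,-0.4,2.5,0,0,0,0],[0,-0.5,3,0,0,0,0],[0,-0.5,3.5,0,0,0,0],[0,-0.6,4,0,0,0,0],[0,-0.6,4,0,0,0,0],[0,-0.6,4,0,0,0,0],[0,-0.6,4,0,0,0,0],[0,-0.6,4,0,0,0,0],[0,-0.6,4,0,0,0,0],[0,-0.6,4,0,0,0,0],[0,-0.6,4,0,0,0,0],[0,-0.6,4,0,0,0,0]]'
python3 -m handwheel '[[0,-0.6,4,0,0,0,0],[0,-0.6,4,0,0,0,0],[0,-0.6,4,0,0,0,0],[0,-0.6,4,0,0,0,0],[0,-0.6,4,0,0,0,0],[0,-0.6,4,0,0,0,0],[0,-0.6,4,0,0,0,0],[0,-0.6,4,0,0,0,0],[0,-0.6,4,0,0,0,0],[0,-0.6,4,0,0,0,0],[0,-0.5,3,0,0,0,0],[0,-0.3,2,0,0,0,0]]'
python3 - <<'E'
from h import *
s=sense(); print(s['ee_pos'],s['force'])
w,im2=snap('wrist','w4.png')
E
```

```text
time_s: 5.52
ee_pos: [0.6014, -0.0932, 0.048]
tool_rot: [0.997, 0.076, 0.001, 0.002]
force: [-3.0, -1.8, 13.2]
opening: 0.0002
time_s: 6.52
ee_pos: [0.5942, -0.0475, 0.048]
tool_rot: [0.997, 0.077, 0.001, 0.001]
force: [-4.3, -2.3, 14.1]
opening: 0.0004
[ 0.59422649 -0.0474842   0.04804282] [-4.27121132 -2.3288319  14.13397981]
```

View pics/w4.png

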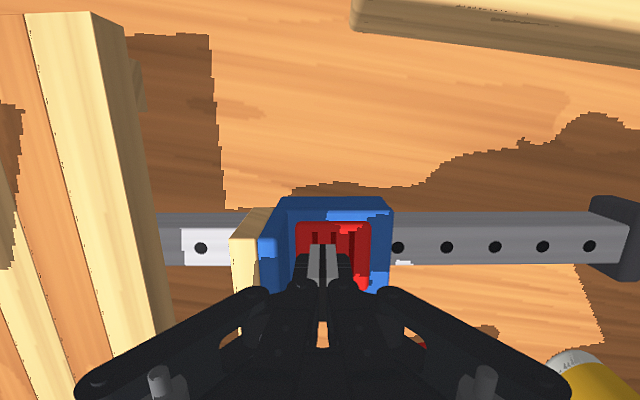

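Jaw well along: face edge at x≈229 px, panel edge ≈147 px, roughly 50 mm left. Approaching, then slow.

```bash
python3 -m handwheel '[[0,-0.4,2.5,0,0,0,0],[0,-0.5,3,0,0,0,0],[0,-0.5,3.5,0,0,0,0],[0,-0.6,4,0,0,0,0],[0,-0.6,4,0,0,0,0],[0,-0.6,4,0,0,0,0],[0,-0.5,3,0,0,0,0],[0,-0.5,3,0,0,0,0],[0,-0.3,2,0,0,0,0],[0,-0.3,2,0,0,0,0],[0,-0.2,1.5,0,0,0,0],[0,-0.15,1,0,0,0,0]]'
python3 - <<'E'
from h import *
s=sense(); print(s['ee_pos'],s['force'])
w,im2=snap('wrist','w5.png')
E
```

```text
time_s: 7.57
ee_pos: [0.589, -0.014, 0.048]
tool_rot: [0.997, 0.077, 0.001, 0.001]
force: [-4.1, -2.4, 15.2]
opening: -0.0001
[ 0.58895918 -0.01403342  0.04799817] [-4.0862549  -2.44515738 15.24648904]
```

View pics/w5.png

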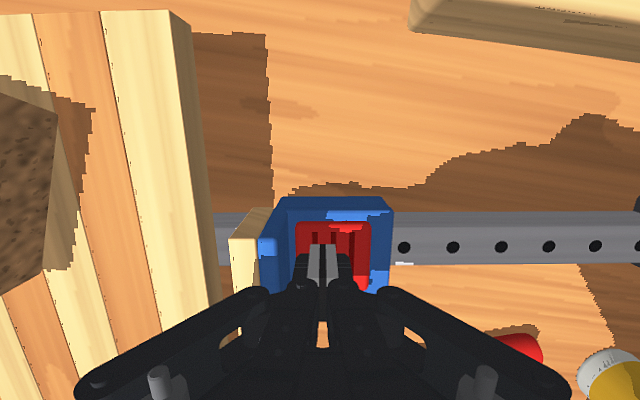

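```bash
python3 -m handwheel '[[0,-0.15,1,0,0,0,0],[0,-0.15,1,0,0,0,0],[0,-0.15,1,0,0,0,0],[0,-0.15,1,0,0,0,0],[0,-0.15,1,0,0,0,0],[0,-0.15,1,0,0,0,0],[0,-0.15,1,0,0,0,0],[0,-0.15,1,0,0,0,0]]'
python3 -m handwheel '[[0,-0.15,1,0,0,0,0],[0,-0.15,1,0,0,0,0],[0,-0.15,1,0,0,0,0],[0,-0.15,1,0,0,0,0]]'
```

```text
time_s: 8.28
ee_pos: [0.5878, -0.0063, 0.048]
tool_rot: [0.997, 0.076, 0.001, 0.001]
force: [-4.2, -2.4, 16.2]
opening: -0.0004
time_s: 8.62
ee_pos: [0.5871, -0.0022, 0.048]
tool_rot: [0.997, 0.076, 0.0, 0.001]
force: [-4.0, -2.9, 15.8]
opening: 0.0002
```

```bash
python3 -m handwheel '[[0,-0.15,1,0,0,0,0],[0,-0.15,1,0,0,0,0],[0,-0.1,0.8,0,0,0,0]]'
python3 -m handwheel '[[0,-0.1,0.8,0,0,0,0],[0,-0.1,0.8,0,0,0,0],[0,-0.1,0.8,0,0,0,0]]'
```

```text
time_s: 8.87
ee_pos: [0.5867, 0.0006, 0.048]
tool_rot: [0.997, 0.077, 0.0, 0.001]
force: [-2.9, -1.3, 15.8]
opening: -0.0
time_s: 9.12
ee_pos: [0.5863, 0.0029, 0.048]
tool_rot: [0.997, 0.076, 0.0, 0.001]
force: [-4.2, -2.6, 15.5]
opening: 0.0001
```

```bash
python3 -m handwheel '[[0,-0.1,0.8,0,0,0,0],[0,-0.1,0.8,0,0,0,0],[0,-0.1,0.8,0,0,0,0]]'
python3 - <<'E'
from h import *
s=sense(); print(s['ee_pos'],s['force'])
w,im2=snap('wrist','w6.png'); c,im=snap('top','t6.png'); d,im3=snap('scene','s6.png')
a=cv2.resize(im2[180:320,170:310],None,fx=4,fy=4); b=cv2.resize(im3[180:250,290:360],None,fx=3.4,fy=8)
cv2.imwrite('pics/w6c.png',a[:,:,::-1])
E
```

```text
time_s: 9.37
ee_pos: [0.5859, 0.0053, 0.048]
tool_rot: [0.997, 0.076, 0.0, 0.001]
force: [-4.3, -2.5, 16.1]
opening: -0.0002
[0.58590473 0.00533114 0.04799288] [-4.29619231 -2.51250271 16.07302114]
```

View pics/w6c.png

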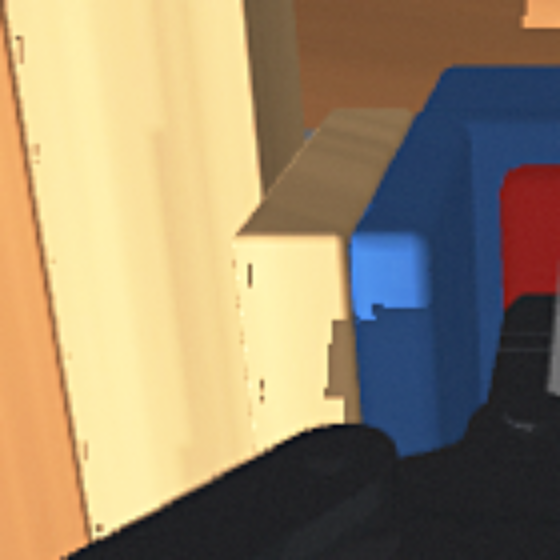

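The face overlaps the panel edge in this view, with a few mm left. Keep creeping until the force rises.

```bash
for i in 1; do :; done; python3 -m handwheel '[[0,-0.1,0.8,0,0,0,0],[0,-0.1,0.8,0,0,0,0]]' | grep -E 'pos|force'
python3 -m handwheel '[[0,-0.1,0.8,0,0,0,0],[0,-0.1,0.8,0,0,0,0]]' | grep -E 'pos|force'
```

```text
ee_pos: [0.5857, 0.0069, 0.048]
force: [-4.9, -2.6, 15.9]
ee_pos: [0.5854, 0.0085, 0.048]
force: [-4.1, -2.0, 17.0]
```

```bash
python3 -m handwheel '[[0,-0.1,0.8,0,0,0,0],[0,-0.1,0.8,0,0,0,0]]' | grep -E 'pos|force'
python3 -m handwheel '[[0,-0.1,0.8,0,0,0,0],[0,-0.1,0.8,0,0,0,0]]' | grep -E 'pos|force'
```

```text
ee_pos: [0.5853, 0.0096, 0.048]
force: [-4.2, -3.6, 16.0]
ee_pos: [0.5853, 0.0097, 0.048]
force: [-4.0, -6.7, 15.8]
```

```bash
python3 -m handwheel '[[0,-0.1,0.6,0,0,0,0],[0,0,0,0,0,0,0],[0,0,0,0,0,0,0]]' | grep -E 'pos|force'
python3 - <<'E'
from h import *
w,im2=snap('wrist','w7.png'); 
a=cv2.resize(im2[180:320,170:310],None,fx=4,fy=4); cv2.imwrite('pics/w7c.png',a[:,:,::-1])
E
```

```text
ee_pos: [0.5853, 0.0097, 0.048]
force: [-4.5, -5.8, 16.5]
```

View pics/w7c.png

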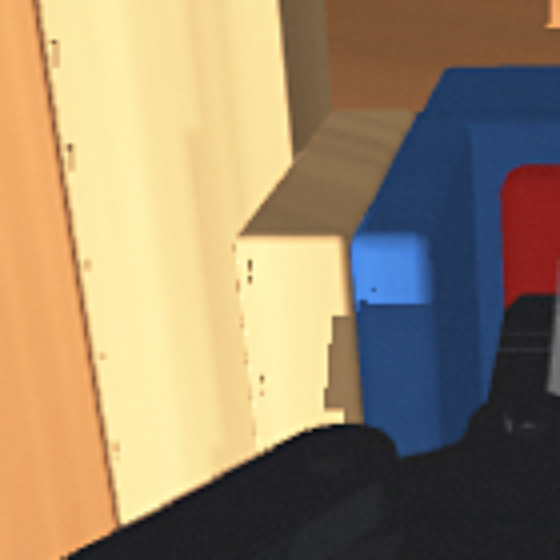

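No bar or gap is visible between face and panel any more, and the arm stalls, so they are in contact. Lifting straight up.

```bash
python3 -m handwheel '[[0,0,0,-0,0,0,0],[0,0,0,2,0,0,0],[0,0,0,2,0,0,0],[0,0,0,2,0,0,0],[0,0,0,2,0,0,0],[0,0,0,2,0,0,0],[0,0,0,3,0,0,0],[0,0,0,5,0,0,0],[0,0,0,10,0,0,0],[0,0,0,20,0,0,0],[0,0,0,30,0,0,0],[0,0,0,30,0,0,0]]'
python3 -m handwheel '[[0,0,-20,30,0,0,0],[0,0,-30,15,0,0,0],[0,0,-30,0,0,0,0],[0,0,0,0,0,0,0],[0,0,0,0,0,0,0],[0,0,0,0,0,0,0]]'
python3 - <<'E'
from h import *
w,im=snap('wrist','w8.png'); snap('top','t8.png'); s,i3=snap('scene','s8.png')
t=cv2.imread('pics/t8.png')[90:270,200:480]; u=cv2.imread('pics/s8.png')[140:320,130:450]
cv2.imwrite('pics/f.png',np.vstack([cv2.resize(im[:,:,::-1],(560,350)),cv2.resize(u,(560,250))]))
E
```

```text
time_s: 11.48
ee_pos: [0.5841, 0.0148, 0.1541]
tool_rot: [0.997, 0.078, -0.001, -0.0]
force: [0.5, 0.3, 0.4]
opening: -0.0003
time_s: 11.98
ee_pos: [0.5847, -0.0648, 0.1983]
tool_rot: [0.997, 0.077, -0.0, -0.001]
force: [0.8, 0.5, 0.3]
opening: -0.0002
```

View pics/f.png

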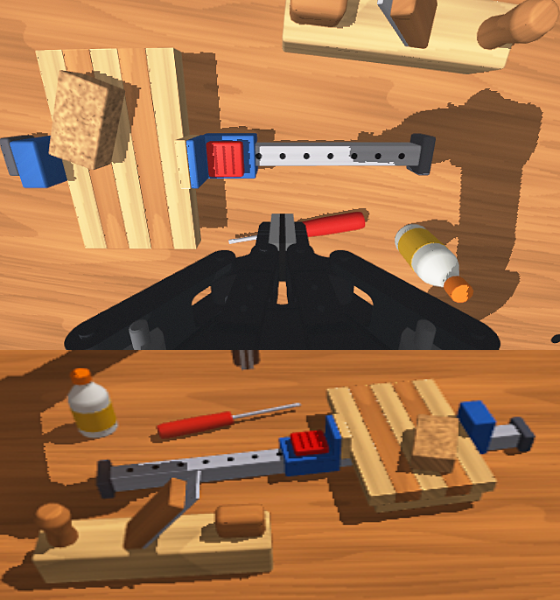

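The button is up, the face is against the panel, and the bystanders look undisturbed.

```bash
python3 -c "
from bench import *
print(close_job())"
```

```text
the job is handed in; nothing more can be done
None
```

The jaw's wooden face is resting against the striped panel and the button has come back up, so the jaw should be locked there. I handed the job in at about 12 s of robot time.

- **Press:** with the gripper closed, I pushed the red button straight down until it bottomed. The tip was at 48 mm, and the force was 12 N then and up to 17 N during the push.
- **Push:** I slid the jaw about 170 mm along the bar, slowing to about 10 mm/s at the end. At the panel the tool stopped moving and the push force rose from about 2.5 N to 6–7 N. A further 0.6 mm nudge did not move it.
- **Release:** I lifted straight up, then moved clear. The force then read about zero.

**Last checks:** the final wrist and scene pictures show the button up and no visible gap between face and panel. The plane, screwdriver, glue bottle and sanding block look undisturbed by eye; I did not measure their positions.

**Disagreements:** contact came a few millimetres past my camera estimates: the jaw travelled about 170 mm, against a predicted gap of 160–169 mm. I trusted the force rise and the stall over the pictures. The lock itself I only inferred from the button being up, since I did not push the jaw to test it.

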